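Lock the drum of a hand-cranked grater

TASK

Lock the grater's drum so that it can be cleaned safely: take the locking pin out of its parking socket on the grater's base, stand it nose down in the hole on top of the bearing block, turn the crank slowly and gently until you feel the pin's nose drop into the axle and catch it, then push the pin fully home until its head sits flat on the block, and let go. Never force the pin against the axle, neither by pressing it nor by cranking on once it has caught, and leave the fruit and the tin beside the grater where they are.

Things in the scene. Friction and masses are not known exactly. Their poses are not given: they have to be found in the camera images.
- grater: drum grater, white, grey metal bearing block, fixed by its suction foot. Origin under it, z up, y along the axle: crank at -y, drum at +y; front at -x. Base 184x172x28 mm. Block 60 (x) x 44 (y), top 155 high, centred at y -45. Drum housing 120 across, top 160 high, y -16 to 70; drum on to y 110. Chute with pusher 70 mm square, top 212 high, centred at x 0, y 30
- lock_hole (a point): centre of the mouth of the upright bore (13.2 mm wide, 1.5 mm bevel, 32 mm deep to the axle) in the flat top of the bearing block; axes as the grater's; goes on below the axle. Two sprung balls in its sides, 27 mm down, let the pin's nose pass but hold its cone and shank back against the pin's own weight; 10 to 18 N of push takes it on
- bearing: fixed bearing that carries axle, drum and crank; origin on the axle's centre line (100 mm high) in mid block, 55 mm below the bore's mouth; axes as the grater's. It does not turn with the axle. In the block the axle is 44 mm thick, its top 33 mm below the bore's mouth, cross-drilled twice at right angles: every quarter turn a 14 mm hole comes under the bore, hidden from outside
- crank_hub (a point): on the axle's centre line, level in y with the middle of the knob, 75.5 mm to -y of mid block; turns with the crank: z axis along the arm to the knob, y axis along the axle. The crank is clamped on the axle at a new angle each time, so it does not show where the holes are. From the start, a hole comes after 0.38 to 1.19 rad of turn either way, with the knob within 1.3 rad of its top place
- knob_mid (a point): middle of the crank's black knob, 24 mm thick, 52 mm long along the axle's direction, spinning freely, 60 mm from the axle's centre line; the arm lies 28 to 36 mm to its +y side. At the start within 1 rad of its top place, to the front or back. The crank turns without stops, takes 1 to 2 N at the knob and stays where it is left
- locking_pin: steel pin, upright in its parking socket at first; origin at the nose tip, z towards the head. Nose 9 mm thick (1.5 mm bevel), 12.5 mm long; 4 mm cone; shank 12 mm thick up to 86 mm from the tip; knurled head 24 mm thick, 22 mm high. 120 to 195 g. Pushed home, its cone draws the axle true, against the crank's friction, and the shank goes through it into the block below
- pin_collar (a point): centre of the underside of the pin's head, 86 mm from the tip: 53 mm above the bore's mouth while the nose stands on the solid axle; 37 to 47 mm once a hole comes under the nose, which drops in by its weight until the balls hold it, and then catches the crank, with up to 0.2 rad of play each side of true; on the mouth (0 mm) when home
- pin_top (a point): centre of the top of the pin's head, 108 mm from the tip
- park_socket (a point): centre of the mouth of the pin's parking socket, a round white boss 27 mm wide with a 13.6 mm bore 30 mm deep, at the front of the grater's base, 58 mm above the worktop
- apple: loose yellow apple, 82 mm, right of the grater; leave it alone. Origin under it
- lemon: loose lemon, 83 x 58 mm, right of the grater; leave it alone. Origin under it
- tin_beans: loose food tin, 75 mm wide, 58 mm high, behind and right of the grater; leave it alone. Origin under it
Mind the look-alikes: they are no part of the job. Of the things shaped like the locking_pin, the steel one is meant.

How it is judged:
By the outcome, as a careful person would: the job done as asked, in the order asked, and still so for the second after the job is handed in, with the robot touching nothing.
It also fails if it takes over 72 s, if anything falls off the work surface, if the arm or the gripper's body presses on something with over 40 N, if the wrist force passes 120 N, or if a joint passes its speed limit or range.

ROBOT

A 7-joint arm with a two-finger parallel gripper is mounted at the origin on a cart in front of the work surface, level with it; the furniture and walls round the work are solid. World frame = base frame: x ahead of the robot, y to its left, z up, the work surface at z = 0. Lengths are in m, angles in rad, forces in N, time in s.
With the tool pointing down it reaches from about 0.4 to 0.9 m from the base axis. Payload 5.5 kg.
Tool frame: the origin (TCP) lies at the very end of the fingers, on their centre line; the grasp point (between the pads) lies 19 mm behind it (robot.hold_point_z is the z of the grasp point in the tool frame, in m); z points along the fingers, y is the line along which they close (so a half turn about z gives the same grasp; the last joint's range is limited). The gripper opens to 85 mm and grips with 20 to 120 N. Pads are 22 mm wide; open, the fingers measure 114 mm over their backs; the gripper's body (76 mm by 85 mm) begins 54 mm behind the grasp point. The pads swing forward as they close: fully open they stand 13 mm farther back than shut.
Start: joints at [-0.885, 0.501, -0.427, 1.55, 0.221, 1.138, -0.21], TCP at [0.267, 0.593, 0.231] pointing down, gripper open.
Joint ranges: [-2.88, 2.88], [-0.31, 2.03], [-1.54, 1.56], [0.2, 2.42], [-1.41, 4.55], [0.19, 2.02], [-2.57, 2.57]. Speed limits (rad/s): [2.57, 2.57, 3.14, 3.14, 3.14, 3.14, 3.14].

INTERFACE

Orientations are given as a unit quaternion [x, y, z, w].
In Python, from station import robot, grab_frame, get_calibration, order, models gives the robot as it stands.
- The arm moves only by the shell command python3 -m inch 'ROWS'. ROWS is JSON, a list of rows, each a list of 3 entries, a list of its own where there are three numbers: the shift along the tool's x, y, z in mm, then the turn, a rotation vector about the tool's x, y, z in degrees, then the opening, from 0 (shut) to 1 (fully open). A call has 1 to 20 rows; each row is the pose to reach, as a shift and turn from the pose commanded when the call began, along the tool's axes at that moment; what a row does not reach only later rows make up. A row lasts 1/10 s, in which the tool goes at most 50 mm and 8.59 degrees, less where a joint would pass 70% of its speed; a pose out of reach is approached as far as the arm can. A call with a gripper value outside its range is refused whole. The fingers move at their own pace and stop on an object; the grip force is fixed at half the most. Time passes only in rows, so rows that repeat a pose let the fingers close. It gives the time, the measured TCP pose, the force, the opening and the grip force at its end, in the units of the state.
- robot.read_state(): the state, without advancing time (a new reading comes with each control period).
- grab_frame(name): name is "side" or "top"; returns the picture (480x640x3 uint8, red, green, blue); there is no depth.
- get_calibration(name): a dict with "K" (3x3 intrinsics, pixels), "pose" (4x4, takes a point from camera to world coordinates). Camera axes: x right, y down, z forward; pixel columns grow to the right and rows downward; lengths in m; the calibration is good to about 2 mm. A picture is of the moment at which its call begins. get_calibration takes no time and is no camera call.
- order.sign_off(): hands the job in; it is judged then, once.
Trained networks look in the newest picture that a camera, given by its name, has taken for a name from the list of things; names that differ only in an ending like _2 or _b are one class to them, and where a whole thing is asked for, a point or a joint stands for the part that bears it (a point fixed in the world has none). Each returns a list of dicts, best first, with "score" (0 to 1); they miss things now and then, are a little off and sometimes report something else, mostly with a low value. They report only what shows in the picture. A call takes as long as a camera call. They do not tell look-alikes from the thing itself.
- models.spot_in(camera, label): "location" ([x, y, z] in m, in world coordinates, good to about 4 mm: the middle of the surface that is visible of it).
- models.mark_of(camera, label): "location" ([x, y, z] in m, in world coordinates, good to about 4 mm: a listed point, or the origin of a listed thing).
The state is a dict: "time_s": time; "qpos": joint angles; "qd": joint speeds; "tau": joint torques, N m; "eef_pos": TCP position; "eef_rot": TCP orientation; "wrist_force": force on the tool from outside, world axes, zero at the start; "ft_torque": the same for the moment, N m; "width": finger opening in m; "finger_force": force on a finger pad.
Only numpy, scipy, OpenCV 4.12 (cv2) and the standard library are available. Lean on these libraries where they do the work, as an engineer would, in place of code of your own. Each camera call takes 0.05 s, during which the arm holds its last target. There are 200 camera calls.

## Working session

There is one attempt and no reset: what is moved stays moved. The work goes in short steps, Python scripts to look and compute and a shell command to move; the robot and the scene stay as the last step left them, time stands still between calls to the robot, and variables do not carry over. Pictures are saved under pics/ and viewed, at most 14 in all, crops included, and the job is handed in when it is done.

```bash
ls; mkdir -p pics
python3 - <<'E'
from station import robot, grab_frame, get_calibration, models
import cv2, numpy as np
np.set_printoptions(precision=4,suppress=True)
for c in ("side","top"):
    im=grab_frame(c); cv2.imwrite(f"pics/{c}0.png",im[:,:,::-1])
    k=get_calibration(c); print(c,k["K"].tolist(),np.array(k["pose"]))
    for l in ["locking_pin","pin_collar","pin_top","park_socket","lock_hole","knob_mid","crank_hub","grater","bearing"]:
        try: print(l,[(np.round(d["location"],4).tolist(),round(d["score"],2)) for d in models.mark_of(c,l)[:4]])
        except Exception as e: print(l,e)
s=robot.read_state(); print(s)
E
```

```text
pics
side [[500.4435748005534, 0.0, 313.2305419782882], [0.0, 500.4435748005534, 233.1264626657918], [0.0, 0.0, 1.0]] [[-0.9597 -0.179   0.2168  0.3853]
 [-0.281   0.5797 -0.7648  0.5643]
 [ 0.0112 -0.7949 -0.6066  0.6449]
 [ 0.      0.      0.      1.    ]]
locking_pin [([0.3869, 0.035, -0.0007], 0.93), ([0.452, -0.0278, -0.0001], 0.91), ([0.4332, 0.1054, -0.0023], 0.67), ([0.5235, 0.073, 0.0296], 0.6)]
pin_collar [([0.5187, 0.0716, 0.1142], 0.85), ([0.4527, -0.0271, 0.0873], 0.75), ([0.436, 0.1035, 0.088], 0.72), ([0.3851, 0.0322, 0.0833], 0.56)]
pin_top [([0.4342, 0.1061, 0.1076], 0.95), ([0.3895, 0.0359, 0.1059], 0.94), ([0.5226, 0.0772, 0.1366], 0.8), ([0.4517, -0.028, 0.1056], 0.65)]
park_socket [([0.5242, 0.0762, 0.0559], 0.77)]
lock_hole [([0.6146, 0.0397, 0.1582], 0.61)]
knob_mid [([0.6458, -0.0382, 0.1558], 0.64), ([0.7395, -0.139, 0.0003], 0.23)]
crank_hub [([0.6462, -0.0385, 0.1525], 0.64)]
grater [([0.6045, 0.0805, -0.0036], 0.95)]
bearing [([0.5256, 0.0762, 0.0576], 0.46)]
top [[617.1763782462884, 0.0, 315.2079127393497], [0.0, 617.1763782462884, 245.71066834283278], [0
[... 750 characters left out ...]
.17)]
knob_mid [([0.6433, -0.0357, 0.1561], 0.73)]
crank_hub [([0.6144, -0.0384, 0.103], 0.7)]
grater [([0.6039, 0.0793, -0.0011], 0.97), ([0.6106, 0.0324, 0.1581], 0.45)]
bearing []
{'time_s': 1.0, 'qpos': array([-0.8848,  0.5009, -0.427 ,  1.5504,  0.2208,  1.1383, -0.2103]), 'qd': array([-0.0008,  0.0007,  0.0004,  0.0014, -0.0003,  0.0012, -0.0011]), 'tau': array([ -0.001 , -56.9387,  -5.8105, -28.1343,   0.0127,   0.002 ,
        -0.    ]), 'eef_pos': array([0.2667, 0.5928, 0.2313]), 'eef_rot': array([ 0.2098,  0.9777,  0.    , -0.    ]), 'wrist_force': array([ 0.0103, -0.129 ,  0.0845]), 'ft_torque': array([ 0.0043, -0.0358,  0.0319]), 'finger_force': 0.0, 'width': 0.08529037797313915}
```

View pics/side0.png

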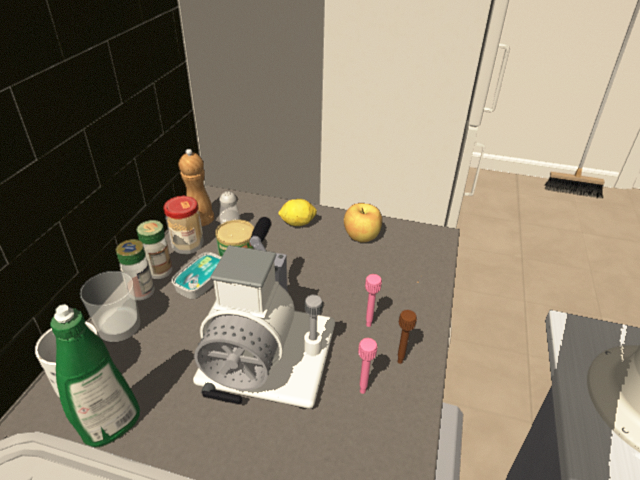

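View pics/top0.png

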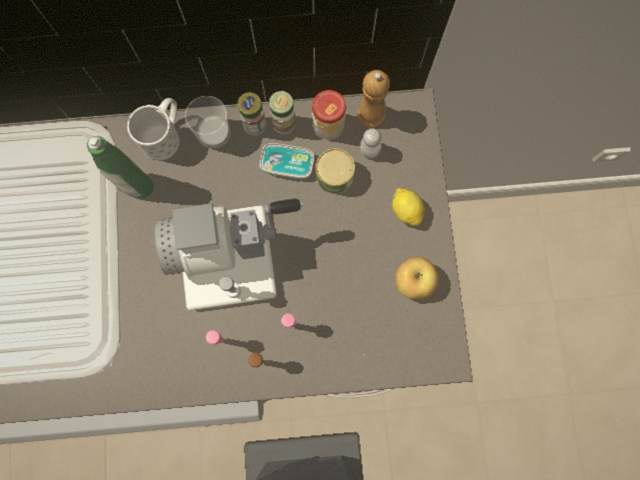

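Candidates: the steel pin in the socket (side 313,310; top 228,286), two pink ones (side 372,285 and 368,350) and a brown one (side 407,320). I choose the steel one in the grater's base and check it close up.

```bash
cat > h.py <<'E'
import numpy as np, cv2
from station import robot, grab_frame, get_calibration, models
np.set_printoptions(precision=4,suppress=True)
def ray(c,u,v):
    k=get_calibration(c);K=np.array(k["K"]);P=np.array(k["pose"])
    return P[:3,3],P[:3,:3]@np.linalg.solve(K,[u,v,1.])
def atz(c,u,v,z):
    o,d=ray(c,u,v); return o+d*(z-o[2])/d[2]
def tri(a,b):
    A=[];y=[]
    for c,u,v in (a,b):
        o,d=ray(c,u,v);d=d/np.linalg.norm(d);M=np.eye(3)-np.outer(d,d);A.append(M);y.append(M@o)
    x=np.linalg.lstsq(np.vstack(A),np.hstack(y),rcond=None)[0]
    return x
def proj(c,p):
    k=get_calibration(c);P=np.linalg.inv(np.array(k["pose"]));q=np.array(k["K"])@(P[:3,:3]@p+P[:3,3]);return q[:2]/q[2]
E
python3 - <<'E'
import cv2,numpy as np
a=cv2.imread("pics/top0.png")[195:310,170:305]; b=cv2.imread("pics/side0.png")[255:375,270:350]
a=cv2.resize(a,None,fx=4,fy=4,interpolation=cv2.INTER_CUBIC); b=cv2.resize(b,None,fx=3,fy=3,interpolation=cv2.INTER_CUBIC)
o=np.zeros((460,780,3),np.uint8); o[:a.shape[0],:a.shape[1]]=a; o[:b.shape[0],540:540+b.shape[1]]=b
cv2.imwrite("pics/crop1.png",o)
E
```

```text
(no output)
```

View pics/crop1.png

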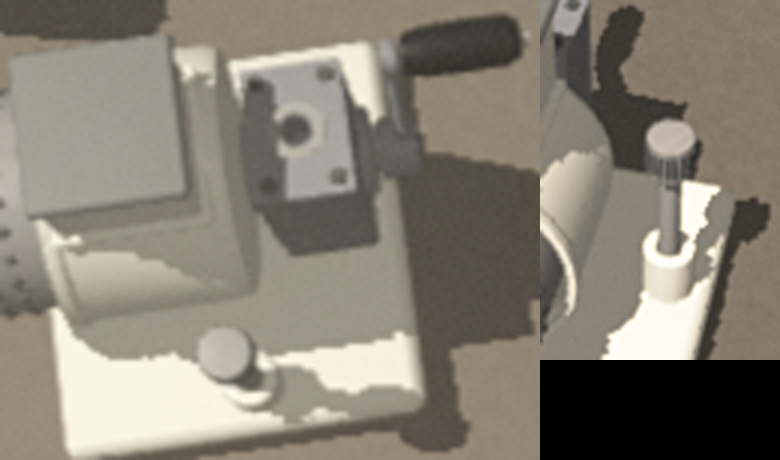

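The crops show the steel pin in the white boss (pin top at top 226.3,283 and side 313.7,301.3), and the bore at top 243.8,227.

Run:
```python
from h import *
pt=tri(("top",226.3,283),("side",313.7,301.3)); print("pin top",pt)
print("hole",atz("top",243.8,227,.155), "screwmean",atz("top",170+297.5/4,195+130/4,.155))
sc=[atz("top",170+u/4,195+v/4,.155)[:2] for u,v in((258,86),(326,73),(338,176),(268,186))]
print(sc, np.degrees(np.arctan2(*( (sc[1]-sc[2])+(sc[0]-sc[3]))[::-1])), np.degrees(np.arctan2(*(sc[0]+sc[3]-sc[1]-sc[2])[::-1]))-90)
# base corners
b=[atz("top",170+u/4,195+v/4,.028)[:2] for u,v in((425,400),(378,42),(70,455))]
print("base",b,np.degrees(np.arctan2(*(b[1]-b[0])[::-1])),np.degrees(np.arctan2(*(b[2]-b[0])[::-1]))-90)
print("knob",tri(("top",285.75,206.5),("side",262,229)))
for l in ("apple","lemon","tin_beans"): print(l,[np.round(d["location"],3) for d in models.mark_of("top",l)[:1]])
```

```text
pin top [0.5217 0.0724 0.1324]
hole [0.6119 0.0335 0.155 ] screwmean [0.6109 0.0326 0.155 ]
[array([0.632 , 0.0484]), array([0.6352, 0.0186]), array([0.5891, 0.0165]), array([0.5874, 0.0468])] 2.3193109731764054 4.677708102505704
base [array([ 0.5064, -0.0063]), array([0.6835, 0.0034]), array([0.4952, 0.1623])] 3.1415393573681647 3.7999931215922373
knob [ 0.6432 -0.0413  0.1534]
apple [array([ 0.512, -0.273, -0.005])]
lemon [array([ 0.655, -0.274,  0.001])]
tin_beans [array([ 0.74 , -0.143, -0.001])]
```

```bash
cat >> h.py <<'E'
from scipy.spatial.transform import Rotation as Rn
YAW=np.radians(3.5); GX=np.array([np.cos(YAW),np.sin(YAW),0]); GY=np.array([-np.sin(YAW),np.cos(YAW),0])
def delta(p,close=None):
    "tool-frame shift (mm) and turn (deg) from the measured pose to p, closing along world vector close"
    s=robot.read_state(); R=Rn.from_quat(s["eef_rot"])
    sh=R.inv().apply(np.array(p)-s["eef_pos"])*1e3; out=[np.round(sh,1)]
    if close is not None:
        y0=R.as_matrix()[:,1]
        for c in(1,-1):
            y=c*np.array(close); z=np.array([0,0,-1.]); T=np.column_stack([np.cross(y,z),y,z])
            out.append(np.round(np.degrees((R.inv()*Rn.from_matrix(T)).as_rotvec()),2))
    print("d",*out)
def st():
    s=robot.read_state(); print("t %.2f"%s["time_s"],"p",s["eef_pos"],"F",s["wrist_force"],"w %.4f ff %.1f"%(s["width"],s["finger_force"]),"q",np.round(s["qpos"],2)); return s
E
python3 -c "
from h import *
delta([.522,.0735,.231],GY)"
```

```text
d [-445.9 -368.8    0.3] [  0.    -0.   -27.72] [ -0.    -0.   152.28]
```

```bash
python3 -m inch '[[[-150,-123,0],[0,0,-9],0.6],[[-300,-246,0],[0,0,-18],0.6],[[-446,-369,0],[0,0,-27.7],0.6],[[-446,-369,0],[0,0,-27.7],0.6],[[-446,-369,0],[0,0,-27.7],0.6],[[-446,-369,0],[0,0,-27.7],0.6],[[-446,-369,0],[0,0,-27.7],0.6],[[-446,-369,0],[0,0,-27.7],0.6],[[-446,-369,0],[0,0,-27.7],0.6],[[-446,-369,0],[0,0,-27.7],0.6],[[-446,-369,0],[0,0,-27.7],0.6],[[-446,-369,0],[0,0,-27.7],0.6],[[-446,-369,0],[0,0,-27.7],0.6],[[-446,-369,0],[0,0,-27.7],0.6],[[-446,-369,0],[0,0,-27.7],0.6]]'; python3 -c "
from h import *
st();delta([.522,.0735,.109],GY)"
```

```text
time_s: 2.65
eef_pos: [0.5215, 0.0749, 0.2313]
eef_rot: [-0.031, 1.0, 0.0, -0.0]
wrist_force: [-0.0, 0.1, -0.3]
width: 0.0512
finger_force: 0.0
t 2.65 p [0.5215 0.0749 0.2313] F [-0.03    0.0631 -0.278 ] w 0.0512 ff 0.0 q [ 0.07  0.26 -0.31  1.86  0.09  1.03  1.36]
d [ -0.4  -1.5 122.3] [ 0.05 -0.01  0.09] [   0.02    0.07 -179.91]
```

```bash
python3 -m inch '[[[-0.5,-1,30],[0,0,0],0.6],[[-0.5,-1,60],[0,0,0],0.6],[[-0.5,-1,90],[0,0,0],0.6],[[-0.5,-1,112],[0,0,0],0.6],[[-0.5,-1,122],[0,0,0],0.6],[[-0.5,-1,122],[0,0,0],0.6]]'
python3 - <<'E'
from h import *
st()
a=grab_frame("top")[195:310,170:305]; b=grab_frame("side")[225:345,260:350]
a=cv2.resize(a,None,fx=4,fy=4); b=cv2.resize(b,None,fx=2.7,fy=2.7)
o=np.zeros((460,790,3),np.uint8); o[:a.shape[0],:a.shape[1]]=a; o[:b.shape[0],542:542+b.shape[1]]=b
cv2.imwrite("pics/c2.png",o[:,:,::-1])
E
```

```text
time_s: 3.25
eef_pos: [0.5212, 0.0736, 0.1082]
eef_rot: [-0.032, 1.0, 0.0, -0.001]
wrist_force: [-0.1, 0.1, 0.4]
width: 0.0511
finger_force: 0.0
t 3.25 p [0.5212 0.0736 0.1082] F [-0.0502  0.053   0.4355] w 0.0511 ff 0.0 q [ 0.04  0.43 -0.28  1.96  0.16  0.77  1.3 ]
```

View pics/c2.png

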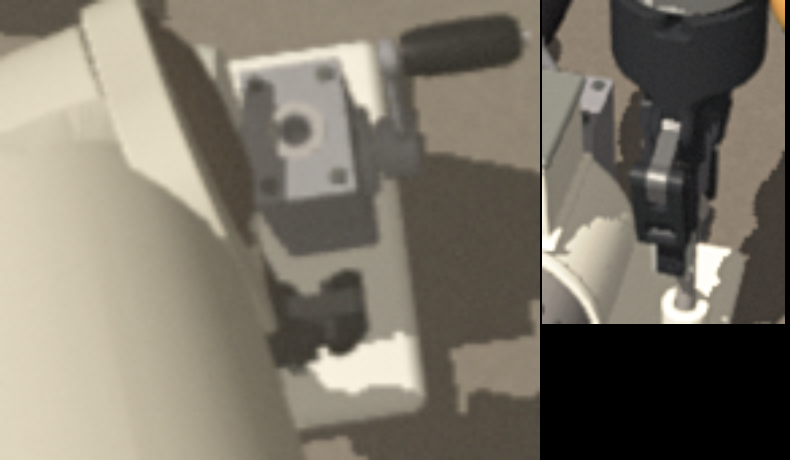

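The fingers straddle the pin (side crop ~685,270) and nothing is touching, so I close.

```bash
python3 -m inch '[[[0,0,0],[0,0,0],0.2],[[0,0,0],[0,0,0],0.15],[[0,0,0],[0,0,0],0.1],[[0,0,0],[0,0,0],0.1],[[0,0,0],[0,0,0],0.1],[[0,0,0],[0,0,0],0.1]]'; python3 -c "
from h import *
s=st();print(s['ft_torque'])"
```

```text
time_s: 3.95
eef_pos: [0.5238, 0.0727, 0.1107]
eef_rot: [-0.03, 1.0, 0.0, 0.001]
wrist_force: [-0.8, 0.4, 6.9]
width: 0.0224
finger_force: 58.6
t 3.95 p [0.5238 0.0727 0.1107] F [-0.7655  0.4043  6.948 ] w 0.0224 ff 58.6 q [ 0.04  0.43 -0.28  1.96  0.16  0.77  1.3 ]
[0.1845 0.1118 0.0147]
```

```bash
python3 -m inch '[[[0,0,-10],[0,0,0],0.1],[[0,0,-20],[0,0,0],0.1],[[0,0,-40],[0,0,0],0.1],[[0,0,-70],[0,0,0],0.1],[[0,0,-110],[0,0,0],0.1],[[0,0,-150],[0,0,0],0.1],[[0,0,-170],[0,0,0],0.1],[[0,0,-170],[0,0,0],0.1],[[0,0,-170],[0,0,0],0.1]]'; python3 -c "
from h import *
st();
for c in ('side','top'):
  grab_frame(c)
  for l in ('locking_pin','pin_collar','pin_top'):
    print(c,l,[(np.round(d['location'],4).tolist(),round(d['score'],2)) for d in models.mark_of(c,l) if d['location'][2]>.115 or (l=='locking_pin' and d['location'][2]>.02)])
delta([.6119,.034,.28],-GX)"
```

```text
time_s: 4.85
eef_pos: [0.5221, 0.0719, 0.2794]
eef_rot: [-0.03, 1.0, -0.0, 0.0]
wrist_force: [0.4, 0.4, -2.2]
width: 0.0223
finger_force: 59.0
t 4.85 p [0.5221 0.0719 0.2794] F [ 0.4171  0.4267 -2.2001] w 0.0223 ff 59.0 q [ 0.08  0.22 -0.31  1.81  0.07  1.13  1.38]
side locking_pin [([0.5209, 0.0741, 0.1936], 0.62)]
side pin_collar [([0.5196, 0.0693, 0.2809], 0.96)]
side pin_top [([0.5238, 0.0715, 0.3052], 0.72)]
top locking_pin []
top pin_collar [([0.5144, 0.073, 0.2879], 0.56)]
top pin_top [([0.5191, 0.0736, 0.3018], 0.56)]
d [-87.2 -43.7  -1.6] [  0.07  -0.07 -90.02] [-0.07 -0.07 89.98]
```

```bash
python3 -m inch '[[[-10,-5,-2],[0,0,8],0.1],[[-20,-10,-2],[0,0,16],0.1],[[-30,-15,-2],[0,0,24],0.1],[[-40,-20,-2],[0,0,32],0.1],[[-50,-25,-2],[0,0,40],0.1],[[-60,-30,-2],[0,0,48],0.1],[[-70,-35,-2],[0,0,56],0.1],[[-80,-40,-2],[0,0,64],0.1],[[-87,-43.7,-2],[0,0,72],0.1],[[-87,-43.7,-2],[0,0,80],0.1],[[-87,-43.7,-2],[0,0,86],0.1],[[-87,-43.7,-2],[0,0,90],0.1],[[-87,-43.7,-2],[0,0,90],0.1],[[-87,-43.7,-2],[0,0,90],0.1]]'
python3 - <<'E'
from h import *
st(); delta([.6119,.034,.28],GX)
for c in ('side','top'):
  im=grab_frame(c)
  if c=='side': a=im[150:330,200:360]
  else: b=im[170:300,170:320]
  for l in ('locking_pin','pin_collar','pin_top','lock_hole'):
    print(c,l,[(np.round(d['location'],4).tolist(),round(d['score'],2)) for d in models.mark_of(c,l) if d['location'][2]>.13])
o=np.zeros((540,790,3),np.uint8);a=cv2.resize(a,None,fx=2.5,fy=2.5);b=cv2.resize(b,None,fx=2.5,fy=2.5)
o[:a.shape[0],:400]=a;o[:b.shape[0],405:780]=b
cv2.imwrite("pics/c3.png",o[:,:,::-1])
E
```

```text
time_s: 6.65
eef_pos: [0.612, 0.0341, 0.2809]
eef_rot: [0.685, 0.729, -0.0, -0.0]
wrist_force: [0.1, -0.2, -0.6]
width: 0.022
finger_force: 59.0
t 6.65 p [0.612  0.0341 0.2809] F [ 0.1279 -0.1738 -0.6241] w 0.0220 ff 59.0 q [-0.07  0.36 -0.04  1.6   0.01  1.18 -0.05]
d [-0.1 -0.1  0.9] [-0.03  0.    0.1 ] [  -0.     -0.05 -179.9 ]
side locking_pin [([0.6135, 0.0321, 0.1941], 0.59)]
side pin_collar [([0.6104, 0.0356, 0.2846], 0.92)]
side pin_top [([0.6128, 0.0384, 0.3049], 0.81)]
side lock_hole [([0.6147, 0.0364, 0.1569], 0.94)]
top locking_pin []
top pin_collar []
top pin_top []
top lock_hole [([0.6129, 0.0334, 0.1554], 0.89)]
```

View pics/c3.png

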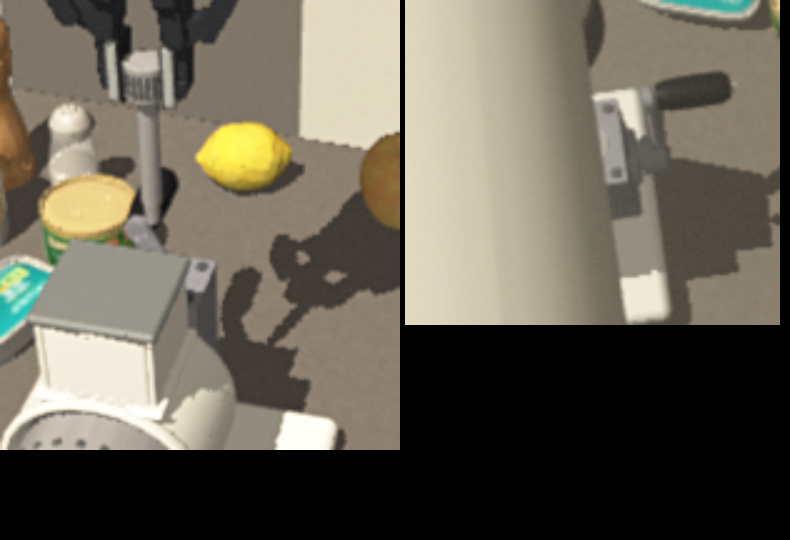

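The pin hangs upright, head at side ~(258,183) and tip at ~(261,239). I check its tilt against a projected vertical line.

```bash
python3 -c "
from h import *
for z in (.195,.282,.303): print(z,proj('side',[.612,.034,z]))
print('meas tip',200+152/2.5,150+221/2.5,'collar ~',200+147/2.5,150+104/2.5)
import cv2
p=np.array([200+152/2.5,150+221/2.5])
for d in ([1,0,0],[0,1,0]): print(proj('side',np.array([.612,.034,.195])+.01*np.array(d))-proj('side',[.612,.034,.195]))
"
```

```text
0.195 [262.5752 239.7629]
0.282 [259.3382 188.9993]
0.303 [258.4796 175.5336]
meas tip 260.8 238.4 collar ~ 258.8 191.6
[-6.4299 -1.2473]
[-2.4909  4.0998]
```

```bash
python3 -m inch '[[[1.5,-0.5,15],[0,0,0],0.1],[[1.5,-0.5,28],[0,0,0],0.1],[[1.5,-0.5,36],[0,0,0],0.1],[[1.5,-0.5,40],[0,0,0],0.1],[[1.5,-0.5,43],[0,0,0],0.1],[[1.5,-0.5,46],[0,0,0],0.1],[[1.5,-0.5,46],[0,0,0],0.1]]'
python3 - <<'E'
from h import *
s=st(); print(s['ft_torque'])
im=grab_frame('side')
print([(l,[(np.round(d['location'],4).tolist(),round(d['score'],2)) for d in models.mark_of('side',l) if d['location'][2]>.13]) for l in ('pin_collar','pin_top')])
E
```

```text
time_s: 7.85
eef_pos: [0.6115, 0.0353, 0.2351]
eef_rot: [0.685, 0.728, -0.0, -0.0]
wrist_force: [-0.1, -0.1, -1.1]
width: 0.022
finger_force: 59.0
t 7.85 p [0.6115 0.0353 0.2351] F [-0.051  -0.0647 -1.0758] w 0.0220 ff 59.0 q [-0.07  0.4  -0.04  1.66  0.02  1.09 -0.06]
[-0.0146  0.0768 -0.0098]
[('pin_collar', [([0.6118, 0.0339, 0.2348], 0.79)]), ('pin_top', [([0.6134, 0.0371, 0.2631], 0.65)])]
```

```bash
python3 -m inch '[[[0,0,3],[0,0,0],0.1],[[0,0,6],[0,0,0],0.1],[[0,0,9],[0,0,0],0.1],[[0,0,12],[0,0,0],0.1],[[0,0,12],[0,0,0],0.1]]'; python3 -c "
from h import *
s=st(); print(s['ft_torque'])"
```

```text
time_s: 8.5
eef_pos: [0.6112, 0.035, 0.2227]
eef_rot: [0.685, 0.728, -0.0, -0.0]
wrist_force: [-0.3, -0.7, -1.1]
width: 0.0223
finger_force: 59.0
t 8.50 p [0.6112 0.035  0.2227] F [-0.2667 -0.6905 -1.1439] w 0.0223 ff 59.0 q [-0.07  0.41 -0.04  1.67  0.02  1.06 -0.06]
[-0.2325 -0.0365 -0.012 ]
```

```bash
python3 -m inch '[[[0,0,3],[0,0,0],0.1],[[0,0,6],[0,0,0],0.1],[[0,0,8],[0,0,0],0.1],[[0,0,10],[0,0,0],0.1],[[0,0,10],[0,0,0],0.1]]'; python3 -c "
from h import *
s=st(); print(s['ft_torque'])"
```

```text
time_s: 9.0
eef_pos: [0.6114, 0.0351, 0.2129]
eef_rot: [0.685, 0.728, -0.0, 0.0]
wrist_force: [0.8, -2.3, -1.0]
width: 0.022
finger_force: 59.0
t 9.00 p [0.6114 0.0351 0.2129] F [ 0.7854 -2.3183 -1.0118] w 0.0220 ff 59.0 q [-0.07  0.42 -0.04  1.68  0.02  1.05 -0.06]
[-0.5713 -0.2069  0.0551]
```

```bash
python3 -m inch '[[[-1,0,1],[0,0,0],0.1],[[-1.3,0,3],[0,0,0],0.1],[[-1.5,0,5],[0,0,0],0.1],[[-1.5,0,5],[0,0,0],0.1]]'; python3 -c "
from h import *
s=st(); print(s['ft_torque'])"
```

```text
time_s: 9.4
eef_pos: [0.6114, 0.0342, 0.2079]
eef_rot: [0.685, 0.728, -0.0, -0.0]
wrist_force: [0.1, -1.4, -1.3]
width: 0.0223
finger_force: 59.0
t 9.40 p [0.6114 0.0342 0.2079] F [ 0.0957 -1.4052 -1.2714] w 0.0223 ff 59.0 q [-0.07  0.42 -0.04  1.68  0.02  1.04 -0.05]
[-0.2266 -0.0941  0.0481]
```

```bash
python3 -m inch '[[[0,0,0],[0,0,0],0.3],[[0,0,0],[0,0,0],0.4],[[0,0,0],[0,0,0],0.55],[[0,0,0],[0,0,0],0.6],[[0,0,-20],[0,0,0],0.6],[[0,0,-50],[0,0,0],0.6],[[0,0,-85],[0,0,0],0.6],[[0,0,-85],[0,0,0],0.6]]'
python3 - <<'E'
from h import *
st()
for c in ('side','top'):
  im=grab_frame(c)
  print(c,[(l,[(np.round(d['location'],4).tolist(),round(d['score'],2)) for d in models.mark_of(c,l) if d['location'][2]>.13 or 'kn' in l]) for l in ('pin_collar','pin_top','knob_mid')])
  if c=='side': cv2.imwrite('pics/s4.png',cv2.resize(im[150:330,190:360],None,fx=3,fy=3)[:,:,::-1])
E
```

```text
time_s: 10.2
eef_pos: [0.6147, 0.0343, 0.2992]
eef_rot: [0.685, 0.728, 0.004, 0.003]
wrist_force: [1.3, -0.1, 0.6]
width: 0.0511
finger_force: 0.0
t 10.20 p [0.6147 0.0343 0.2992] F [ 1.2503 -0.1012  0.6192] w 0.0511 ff 0.0 q [-0.07  0.34 -0.04  1.58  0.01  1.21 -0.05]
side [('pin_collar', [([0.6114, 0.0342, 0.2067], 0.94)]), ('pin_top', [([0.6156, 0.0365, 0.2305], 0.98)]), ('knob_mid', [([0.647, -0.0385, 0.1546], 0.45)])]
top [('pin_collar', []), ('pin_top', []), ('knob_mid', [([0.6412, -0.0356, 0.154], 0.93)])]
```

View pics/s4.png

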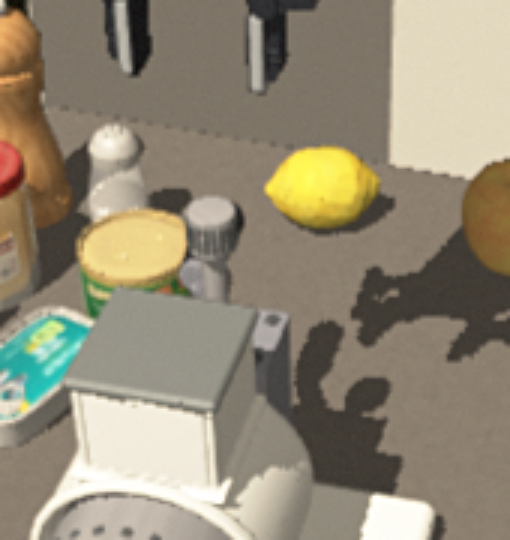

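The pin stands on the axle (collar ~0.207), with its head at side ~(260,222). Next I go to the knob.

```bash
python3 -c "
from h import *
st();delta([.644,-.043,.134],GX)"
```

```text
t 10.60 p [0.6109 0.0339 0.292 ] F [ 0.3728 -0.224  -0.7502] w 0.0512 ff 0.0 q [-0.07  0.35 -0.04  1.59  0.01  1.2  -0.05]
d [-78.8  28.7 158. ] [-0.13 -0.   -0.02] [ -0.     0.2  179.98]
```

```bash
python3 -m inch '[[[-30,10,0],[0,0,0],0.6],[[-60,20,0],[0,0,0],0.6],[[-79,28.5,0],[0,0,0],0.6],[[-79,28.5,0],[0,0,0],0.6],[[-79,28.5,40],[0,0,0],0.6],[[-79,28.5,80],[0,0,0],0.6],[[-79,28.5,110],[0,0,0],0.6],[[-79,28.5,130],[0,0,0],0.6],[[-79,28.5,145],[0,0,0],0.6],[[-79,28.5,157],[0,0,0],0.6],[[-79,28.5,157],[0,0,0],0.6]]'
python3 - <<'E'
from h import *
st()
a=grab_frame("top")[150:280,220:350]; b=grab_frame("side")[150:290,200:330]
o=np.hstack([cv2.resize(a,(390,420)),cv2.resize(b,(390,420))])
cv2.imwrite('pics/k5.png',o[:,:,::-1])
E
```

```text
time_s: 11.7
eef_pos: [0.6437, -0.0426, 0.1347]
eef_rot: [0.685, 0.728, -0.001, -0.001]
wrist_force: [0.0, -0.6, 0.5]
width: 0.0513
finger_force: 0.0
t 11.70 p [ 0.6437 -0.0426  0.1347] F [ 0.0496 -0.5874  0.4725] w 0.0513 ff 0.0 q [ 0.03  0.56 -0.01  1.65  0.01  0.93  0.08]
```

View pics/k5.png

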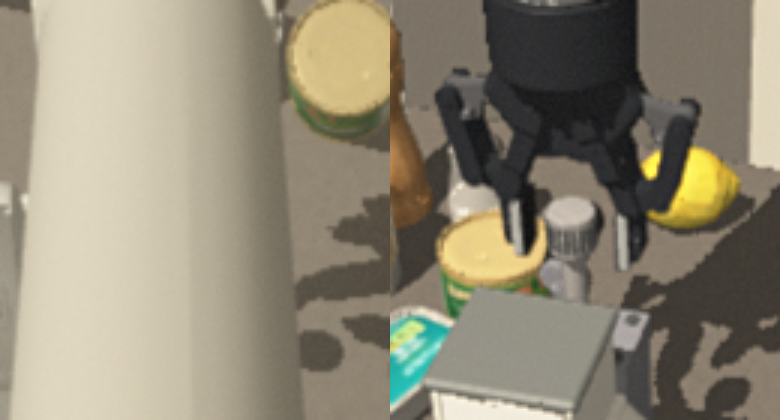

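The fingers cage the knob in x, either side of side (257,230) and behind the pin head. I close to a loose cage and crank toward the front.

```bash
python3 -m inch '[[[0,0,0],[0,0,0],0.35],[[0,0,0],[0,0,0],0.35],[[0,0,0],[0,0,0],0.35],[[0,-3,-0.7],[0,0,0],0.35],[[0,-6.3,-1.5],[0,0,0],0.35],[[0,-8,-2.2],[0,0,0],0.35],[[0,-9.7,-2.8],[0,0,0],0.35],[[0,-11.4,-3.4],[0,0,0],0.35],[[0,-13,-3.9],[0,0,0],0.35],[[0,-14.8,-4.4],[0,0,0],0.35],[[0,-16.6,-4.8],[0,0,0],0.35],[[0,-18.3,-5.2],[0,0,0],0.35],[[0,-20,-5.5],[0,0,0],0.35]]'
cat >> h.py <<'E'
def look():
    s=st()
    for c in ('side',):
        im=grab_frame(c)
        for l in ('pin_collar','pin_top','knob_mid'):
            print(l,[(np.round(d['location'],4).tolist(),round(d['score'],2)) for d in models.mark_of(c,l) if d['location'][2]>.13][:2])
    return im
E
python3 -c "
from h import *
look()"
```

```text
time_s: 13.1
eef_pos: [0.6247, -0.0444, 0.1418]
eef_rot: [0.685, 0.728, -0.0, -0.0]
wrist_force: [1.7, -0.7, -0.3]
width: 0.03
finger_force: 0.8
t 13.10 p [ 0.6247 -0.0444  0.1418] F [ 1.671  -0.6762 -0.2718] w 0.0300 ff 0.8 q [ 0.04  0.52 -0.01  1.7   0.01  0.92  0.08]
pin_collar [([0.6162, 0.0304, 0.2073], 0.56)]
pin_top [([0.6232, 0.0385, 0.2307], 0.6)]
knob_mid [([0.6317, -0.0405, 0.1587], 0.88)]
```

```bash
python3 -m inch '[[[0,-2,-0.3],[0,0,0],0.35],[[0,-4,-0.6],[0,0,0],0.35],[[0,-6,-0.9],[0,0,0],0.35],[[0,-6,-0.9],[0,0,0],0.35]]'; python3 -c "
from h import *
look()"
```

```text
time_s: 13.7
eef_pos: [0.6185, -0.0448, 0.1427]
eef_rot: [0.685, 0.728, -0.0, -0.0]
wrist_force: [0.4, 0.3, -1.0]
width: 0.0304
finger_force: 0.4
t 13.70 p [ 0.6185 -0.0448  0.1427] F [ 0.4415  0.254  -1.0482] w 0.0304 ff 0.4 q [ 0.04  0.51 -0.01  1.72  0.01  0.92  0.08]
pin_collar []
pin_top [([0.621, 0.0348, 0.2295], 0.64)]
knob_mid [([0.6251, -0.0386, 0.16], 0.59), ([0.6178, 0.0334, 0.2032], 0.43)]
```

```bash
python3 -m inch '[[[0,-2,0],[0,0,0],0.35],[[0,-4,0],[0,0,0],0.35],[[0,-6,0],[0,0,0],0.35],[[0,-6,0],[0,0,0],0.35]]'; python3 -c "
from h import *
look()"
```

```text
time_s: 14.3
eef_pos: [0.6125, -0.0452, 0.1427]
eef_rot: [0.685, 0.728, -0.0, -0.0]
wrist_force: [1.1, 0.7, 0.2]
width: 0.03
finger_force: 0.4
t 14.30 p [ 0.6125 -0.0452  0.1427] F [1.12   0.6806 0.219 ] w 0.0300 ff 0.4 q [ 0.04  0.5  -0.01  1.73  0.01  0.91  0.09]
pin_collar [([0.6165, 0.0312, 0.2067], 0.9)]
pin_top [([0.6246, 0.0351, 0.2325], 0.77)]
knob_mid [([0.6164, -0.0398, 0.1571], 0.8)]
```

```bash
python3 -m inch '[[[0,-2,0],[0,0,0],0.35],[[0,-4,0.2],[0,0,0],0.35],[[0,-6,0.4],[0,0,0],0.35],[[0,-6,0.4],[0,0,0],0.35]]'; python3 -c "
from h import *
look()"
```

```text
time_s: 14.9
eef_pos: [0.6065, -0.0455, 0.1423]
eef_rot: [0.685, 0.728, -0.0, -0.0]
wrist_force: [1.3, -0.3, -0.1]
width: 0.0299
finger_force: 0.4
t 14.90 p [ 0.6065 -0.0455  0.1423] F [ 1.2514 -0.2548 -0.1468] w 0.0299 ff 0.4 q [ 0.04  0.49 -0.01  1.75  0.01  0.9   0.09]
pin_collar [([0.6155, 0.0321, 0.208], 0.79)]
pin_top [([0.6222, 0.0361, 0.231], 0.9)]
knob_mid [([0.6128, -0.0436, 0.1588], 0.68)]
```

```bash
python3 -c "
from h import *
st()
im=grab_frame('side'); cv2.imwrite('pics/s6.png',cv2.resize(im[150:290,200:330],None,fx=4,fy=4)[:,:,::-1])"
```

```text
t 15.10 p [ 0.6065 -0.0455  0.1422] F [ 0.5876 -0.0114 -0.9481] w 0.0299 ff 0.1 q [ 0.04  0.49 -0.01  1.75  0.01  0.9   0.09]
```

View pics/s6.png

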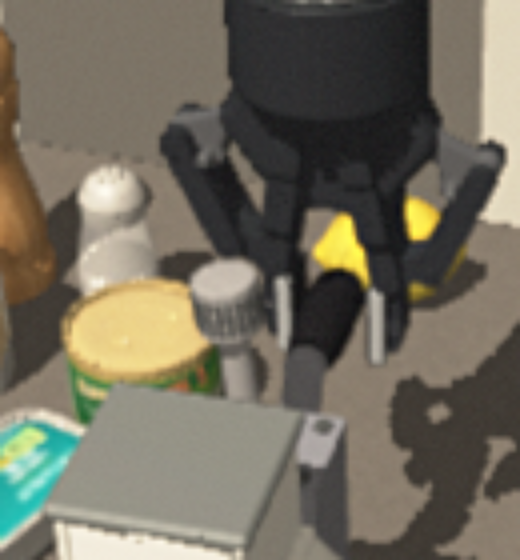

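The knob (side ~282,228) follows the cage, and the pin head (257,224) is still high and slightly tilted by its play. I go on.

```bash
python3 -m inch '[[[0,-2,0.4],[0,0,0],0.35],[[0,-4,0.7],[0,0,0],0.35],[[0,-6,1.1],[0,0,0],0.35],[[0,-6,1.1],[0,0,0],0.35]]'; python3 -c "
from h import *
look()"
```

```text
time_s: 15.55
eef_pos: [0.6005, -0.0459, 0.1411]
eef_rot: [0.685, 0.728, -0.0, -0.0]
wrist_force: [1.8, 0.0, -0.4]
width: 0.0298
finger_force: 0.4
t 15.55 p [ 0.6005 -0.0459  0.1411] F [ 1.8305  0.0186 -0.3792] w 0.0298 ff 0.4 q [ 0.04  0.48 -0.01  1.76  0.01  0.9   0.09]
pin_collar [([0.6191, 0.0299, 0.2055], 0.82)]
pin_top [([0.623, 0.0372, 0.2306], 0.67)]
knob_mid [([0.6073, -0.0426, 0.1592], 0.9)]
```

```bash
python3 -m inch '[[[0,-2,0.5],[0,0,0],0.35],[[0,-4,1],[0,0,0],0.35],[[0,-6,1.6],[0,0,0],0.35],[[0,-6,1.6],[0,0,0],0.35]]'; python3 -c "
from h import *
look()"
```

```text
time_s: 16.15
eef_pos: [0.5944, -0.0463, 0.1394]
eef_rot: [0.685, 0.728, -0.0, -0.0]
wrist_force: [1.2, 0.2, -0.7]
width: 0.0296
finger_force: 0.3
t 16.15 p [ 0.5944 -0.0463  0.1394] F [ 1.1563  0.1603 -0.7332] w 0.0296 ff 0.3 q [ 0.04  0.47 -0.01  1.78  0.01  0.89  0.09]
pin_collar [([0.6177, 0.0348, 0.2046], 0.8)]
pin_top [([0.6207, 0.0348, 0.2322], 0.78)]
knob_mid [([0.6015, -0.0446, 0.1598], 0.79)]
```

```bash
python3 -m inch '[[[0,-2,0.7],[0,0,0],0.35],[[0,-4,1.5],[0,0,0],0.35],[[0,-5.5,2.2],[0,0,0],0.35],[[0,-5.5,2.2],[0,0,0],0.35]]'; python3 -c "
from h import *
look()"
```

```text
time_s: 16.75
eef_pos: [0.589, -0.0466, 0.1373]
eef_rot: [0.685, 0.728, -0.0, -0.0]
wrist_force: [0.5, -0.2, -0.3]
width: 0.0302
finger_force: 0.4
t 16.75 p [ 0.589  -0.0466  0.1373] F [ 0.4937 -0.2314 -0.2876] w 0.0302 ff 0.4 q [ 0.04  0.47 -0.01  1.8   0.01  0.88  0.09]
pin_collar [([0.6178, 0.0348, 0.2065], 0.63)]
pin_top [([0.6254, 0.0366, 0.2277], 0.75)]
knob_mid [([0.5947, -0.0448, 0.1561], 0.79)]
```

```bash
python3 -m inch '[[[0,-2,0.8],[0,0,0],0.35],[[0,-4,1.7],[0,0,0],0.35],[[0,-5.3,2.7],[0,0,0],0.35],[[0,-5.3,2.7],[0,0,0],0.35]]'; python3 -c "
from h import *
look()"
```

```text
time_s: 17.35
eef_pos: [0.5837, -0.0469, 0.1345]
eef_rot: [0.685, 0.728, -0.0, -0.0]
wrist_force: [-0.5, 0.3, 0.3]
width: 0.0296
finger_force: 0.3
t 17.35 p [ 0.5837 -0.0469  0.1345] F [-0.4877  0.3148  0.3166] w 0.0296 ff 0.3 q [ 0.04  0.46 -0.01  1.81  0.01  0.87  0.09]
pin_collar [([0.6055, 0.035, 0.1969], 0.72)]
pin_top [([0.6098, 0.0361, 0.2163], 0.57)]
knob_mid [([0.592, -0.0399, 0.15], 0.73)]
```

```bash
python3 -m inch '[[[0,-1,0.5],[0,0,0],0.35],[[0,-2,1.1],[0,0,0],0.35],[[0,-3,1.7],[0,0,0],0.35],[[0,-3,1.7],[0,0,0],0.35]]'; python3 -c "
from h import *
im=look(); cv2.imwrite('pics/s7.png',cv2.resize(im[150:290,200:330],None,fx=4,fy=4)[:,:,::-1])"
```

```text
time_s: 17.95
eef_pos: [0.581, -0.0471, 0.1329]
eef_rot: [0.685, 0.728, -0.0, -0.0]
wrist_force: [1.1, 0.3, -0.8]
width: 0.0297
finger_force: 0.6
t 17.95 p [ 0.581  -0.0471  0.1329] F [ 1.1011  0.2824 -0.7692] w 0.0297 ff 0.6 q [ 0.04  0.46 -0.01  1.82  0.01  0.86  0.09]
pin_collar [([0.6094, 0.031, 0.1948], 0.63)]
pin_top [([0.6107, 0.0348, 0.2204], 0.59)]
knob_mid [([0.5874, -0.0452, 0.1479], 0.63)]
```

View pics/s7.png

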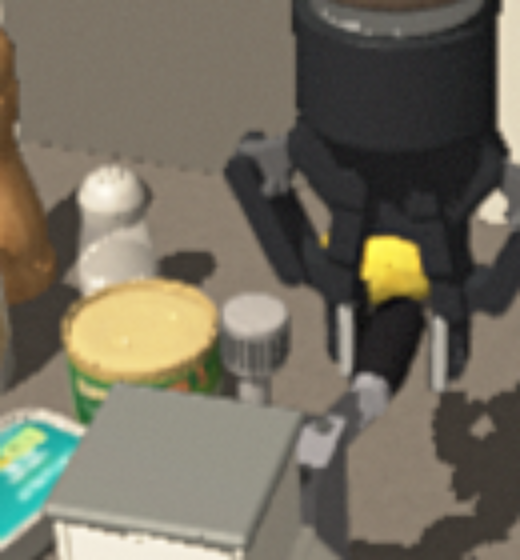

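The pin head has dropped to side ~(264,233) and stands upright, so it has caught. I let go of the knob and go above the pin.

```bash
python3 -m inch '[[[0,2,0],[0,0,0],0.45],[[0,2,0],[0,0,0],0.55],[[0,2,0],[0,0,0],0.6],[[0,2,-20],[0,0,0],0.6],[[0,2,-60],[0,0,0],0.6],[[0,2,-100],[0,0,0],0.6],[[0,2,-140],[0,0,0],0.3],[[0,2,-157],[0,0,0],0],[[0,2,-157],[0,0,0],0],[[0,2,-157],[0,0,0],0]]'; python3 -c "
from h import *
look();delta([.612,.034,.23],GX)"
```

```text
time_s: 19.15
eef_pos: [0.5827, -0.0469, 0.2896]
eef_rot: [0.685, 0.728, -0.0, -0.0]
wrist_force: [0.1, 0.5, -0.5]
width: -0.0001
finger_force: 0.0
t 19.15 p [ 0.5827 -0.0469  0.2896] F [ 0.1051  0.4593 -0.5277] w -0.0001 ff 0.0 q [ 0.04  0.3  -0.01  1.66  0.    1.18  0.09]
pin_collar [([0.6097, 0.0319, 0.1971], 0.61)]
pin_top [([0.6108, 0.034, 0.2183], 0.58)]
knob_mid [([0.5844, -0.0452, 0.1479], 0.68)]
d [78.9 34.9 58.1] [-0.18 -0.02 -0.02] [ -0.03   0.29 179.98]
```

```bash
python3 -m inch '[[[40,17,0],[0,0,0],0],[[79,34.5,0],[0,0,0],0],[[79,34.5,0],[0,0,0],0],[[79,34.5,25],[0,0,0],0],[[79,34.5,45],[0,0,0],0],[[79,34.5,58],[0,0,0],0],[[79,34.5,61],[0,0,0],0],[[79,34.5,64],[0,0,0],0],[[79,34.5,64],[0,0,0],0]]'; python3 -c "
from h import *
im=look();delta([.612,.034,.22],GX); cv2.imwrite('pics/s8.png',cv2.resize(im[150:290,200:330],None,fx=4,fy=4)[:,:,::-1])"
```

```text
time_s: 20.25
eef_pos: [0.6131, 0.0339, 0.2263]
eef_rot: [0.685, 0.728, 0.0, 0.0]
wrist_force: [-1.0, 1.1, -0.2]
width: -0.0001
finger_force: 0.0
t 20.25 p [0.6131 0.0339 0.2263] F [-1.008   1.0953 -0.2344] w -0.0001 ff 0.0 q [-0.06  0.41 -0.04  1.66  0.02  1.07 -0.05]
pin_collar [([0.6105, 0.0298, 0.1936], 0.54)]
pin_top [([0.6104, 0.036, 0.2182], 0.67)]
knob_mid [([0.5908, -0.0437, 0.1512], 0.55)]
d [ 0.  -1.3  6.9] [ 0.09 -0.01 -0.03] [ -0.01  -0.14 179.97]
```

View pics/s8.png

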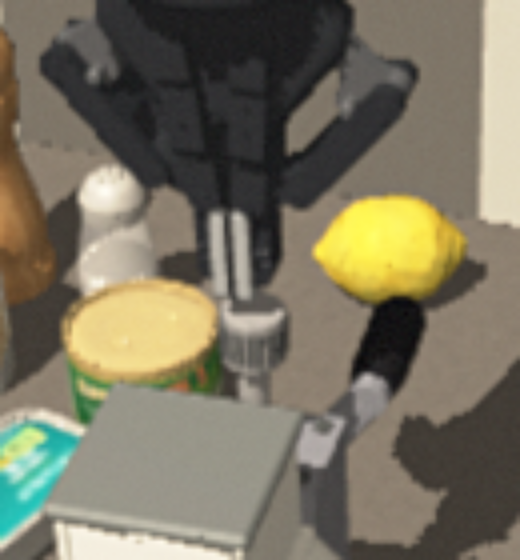

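The head centre is at side ~(263.8,227.8) and the finger tips at ~(258,224), slightly to the back of it.

```bash
python3 -c "
from h import *
print(atz('side',263.75,227.8,.2165), atz('side',263.75,227.8,.2135),proj('side',[.6131,.0339,.2263]),proj('side',[.6131,.0449,.2263]))"
```

```text
[0.6095 0.0329 0.2165] [0.611  0.0292 0.2135] [260.7638 222.1953] [257.926  226.6192]
```

```bash
python3 -m inch '[[[-1,-2.5,4],[0,0,0],0],[[-1,-2.5,7],[0,0,0],0],[[-1,-2.5,9],[0,0,0],0],[[-1,-2.5,11],[0,0,0],0],[[-1,-2.5,13],[0,0,0],0],[[-1,-2.5,13],[0,0,0],0]]'; python3 -c "
from h import *
look()"
```

```text
time_s: 21.05
eef_pos: [0.61, 0.0329, 0.2125]
eef_rot: [0.685, 0.728, -0.0, -0.0]
wrist_force: [-0.5, 1.2, -0.4]
width: -0.0
finger_force: 0.0
t 21.05 p [0.61   0.0329 0.2125] F [-0.5022  1.224  -0.3931] w -0.0000 ff 0.0 q [-0.06  0.42 -0.04  1.68  0.02  1.04 -0.05]
pin_collar [([0.61, 0.0322, 0.1911], 0.63)]
pin_top [([0.6101, 0.0367, 0.2118], 0.63)]
knob_mid [([0.5861, -0.0443, 0.1488], 0.73)]
```

```bash
python3 -m inch '[[[0,0,1],[0,0,0],0],[[0,0,2],[0,0,0],0],[[0,0,3],[0,0,0],0],[[0,0,4],[0,0,0],0],[[0,0,4],[0,0,0],0]]'
```

```text
time_s: 21.75
eef_pos: [0.6102, 0.0329, 0.2088]
eef_rot: [0.685, 0.728, -0.0, -0.0]
wrist_force: [0.5, -0.2, 0.2]
width: -0.0002
finger_force: 0.2
```

```bash
python3 -m inch '[[[0,0,1],[0,0,0],0],[[0,0,2],[0,0,0],0],[[0,0,3],[0,0,0],0],[[0,0,4],[0,0,0],0],[[0,0,4],[0,0,0],0]]'; python3 -c "
from h import *
look()"
```

```text
time_s: 22.25
eef_pos: [0.6101, 0.0328, 0.2047]
eef_rot: [0.685, 0.728, -0.0, -0.0]
wrist_force: [0.0, -0.0, 0.1]
width: 0.0002
finger_force: 0.2
t 22.25 p [0.6101 0.0328 0.2047] F [ 0.0197 -0.0281  0.1045] w 0.0002 ff 0.2 q [-0.06  0.42 -0.04  1.69  0.02  1.03 -0.05]
pin_collar [([0.6097, 0.0322, 0.1819], 0.52)]
pin_top [([0.6131, 0.035, 0.2094], 0.53)]
knob_mid [([0.5848, -0.0425, 0.1486], 0.75)]
```

```bash
python3 -m inch '[[[0,0,1],[0,0,0],0],[[0,0,2],[0,0,0],0],[[0,0,3],[0,0,0],0],[[0,0,4],[0,0,0],0]]'; python3 -c "
from h import *
im=look(); cv2.imwrite('pics/s9.png',cv2.resize(im[150:290,200:330],None,fx=4,fy=4)[:,:,::-1])"
```

```text
time_s: 22.85
eef_pos: [0.6104, 0.0329, 0.2011]
eef_rot: [0.685, 0.728, 0.0, 0.0]
wrist_force: [-0.3, 0.4, 1.6]
width: -0.0001
finger_force: 0.7
t 22.85 p [0.6104 0.0329 0.2011] F [-0.2854  0.4044  1.616 ] w -0.0001 ff 0.7 q [-0.06  0.43 -0.04  1.69  0.02  1.02 -0.05]
pin_collar [([0.612, 0.0331, 0.1779], 0.64)]
pin_top [([0.6125, 0.0365, 0.2035], 0.46)]
knob_mid [([0.585, -0.0461, 0.1487], 0.95), ([0.6135, 0.0364, 0.1997], 0.54)]
```

View pics/s9.png

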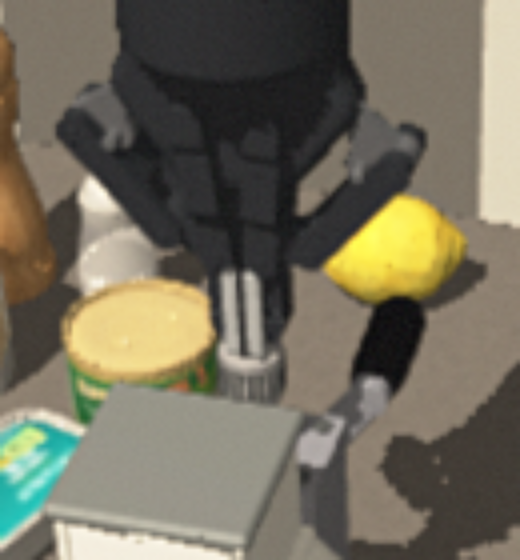

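The tips press the head centrally (side ~262,239) and the pin is going down smoothly. I continue.

```bash
python3 -m inch '[[[0,0,1.5],[0,0,0],0],[[0,0,3],[0,0,0],0],[[0,0,4.5],[0,0,0],0],[[0,0,6],[0,0,0],0],[[0,0,7.5],[0,0,0],0],[[0,0,9],[0,0,0],0]]'
```

```text
time_s: 23.65
eef_pos: [0.6103, 0.0329, 0.1919]
eef_rot: [0.685, 0.728, 0.0, 0.0]
wrist_force: [-0.1, -0.2, 2.6]
width: 0.0001
finger_force: 1.1
```

```bash
python3 -m inch '[[[0,0,1.5],[0,0,0],0],[[0,0,3],[0,0,0],0],[[0,0,4.5],[0,0,0],0],[[0,0,6],[0,0,0],0],[[0,0,7.5],[0,0,0],0],[[0,0,9],[0,0,0],0]]'; python3 -c "
from h import *
look()"
```

```text
time_s: 24.25
eef_pos: [0.6104, 0.0329, 0.1829]
eef_rot: [0.685, 0.728, 0.0, 0.0]
wrist_force: [0.1, -1.0, 1.8]
width: -0.0002
finger_force: 1.2
t 24.25 p [0.6104 0.0329 0.1829] F [ 0.0602 -0.9876  1.7838] w -0.0002 ff 1.2 q [-0.06  0.45 -0.04  1.71  0.02  0.99 -0.06]
pin_collar [([0.6107, 0.0341, 0.1607], 0.61)]
pin_top [([0.6122, 0.0338, 0.1835], 0.49), ([0.584, -0.0446, 0.1483], 0.21)]
knob_mid [([0.5848, -0.0448, 0.151], 0.56)]
```

Six mm remain; I go in small steps until the force rises.

```bash
python3 -m inch '[[[0,0,1],[0,0,0],0],[[0,0,2],[0,0,0],0],[[0,0,3],[0,0,0],0],[[0,0,4],[0,0,0],0],[[0,0,5],[0,0,0],0]]'
```

```text
time_s: 24.95
eef_pos: [0.6104, 0.0329, 0.178]
eef_rot: [0.685, 0.728, 0.0, 0.0]
wrist_force: [0.1, 0.8, 2.7]
width: 0.0002
finger_force: 1.1
```

```bash
python3 -m inch '[[[0,0,0.5],[0,0,0],0],[[0,0,1],[0,0,0],0],[[0,0,1],[0,0,0],0]]'
```

```text
time_s: 25.25
eef_pos: [0.6106, 0.033, 0.1773]
eef_rot: [0.685, 0.728, 0.0, 0.0]
wrist_force: [0.1, 1.1, 1.8]
width: -0.0001
finger_force: 1.2
```

```bash
python3 -m inch '[[[0,0,0.5],[0,0,0],0],[[0,0,1],[0,0,0],0],[[0,0,1],[0,0,0],0]]'
```

```text
time_s: 25.55
eef_pos: [0.6108, 0.0332, 0.1771]
eef_rot: [0.685, 0.728, 0.001, 0.0]
wrist_force: [-0.8, 0.7, 8.2]
width: 0.0001
finger_force: 3.9
```

```bash
python3 -m inch '[[[0,0,0.5],[0,0,0],0],[[0,0,1],[0,0,0],0],[[0,0,1],[0,0,0],0]]'
```

```text
time_s: 25.85
eef_pos: [0.6109, 0.0332, 0.1771]
eef_rot: [0.685, 0.728, 0.001, 0.001]
wrist_force: [-4.1, 0.0, 13.4]
width: -0.0
finger_force: 6.5
```

```bash
python3 -m inch '[[[0,0,-3],[0,0,0],0],[[0,0,-20],[0,0,0],0],[[0,0,-60],[0,0,0],0],[[0,0,-100],[0,0,0],0],[[0,-40,-120],[0,0,0],0],[[0,-80,-120],[0,0,0],0],[[0,-120,-120],[0,0,0],0],[[0,-160,-120],[0,0,0],0],[[0,-180,-120],[0,0,0],0],[[0,-180,-120],[0,0,0],0],[[0,-180,-120],[0,0,0],0]]'
python3 - <<'E'
from h import *
im=look()
t=grab_frame("top")
for l in ("apple","lemon","tin_beans","pin_top"): print(l,[np.round(d["location"],3) for d in models.mark_of("top",l)[:1]])
o=np.hstack([cv2.resize(im[170:320,200:330],(390,450)),cv2.resize(t[195:310,170:305],(405,345)) if 0 else cv2.resize(t[180:330,180:310],(390,450))])
cv2.imwrite('pics/f10.png',o[:,:,::-1])
E
```

```text
time_s: 26.95
eef_pos: [0.431, 0.0218, 0.2952]
eef_rot: [0.685, 0.728, 0.0, 0.0]
wrist_force: [0.2, -0.1, 0.3]
width: 0.0004
finger_force: 0.0
t 26.95 p [0.431  0.0218 0.2952] F [ 0.2261 -0.0726  0.2632] w 0.0004 ff 0.0 q [-0.05  0.01 -0.06  2.    0.    1.14 -0.05]
pin_collar [([0.6109, 0.0325, 0.157], 0.49)]
pin_top [([0.6137, 0.0362, 0.1763], 0.48)]
knob_mid []
apple [array([ 0.514, -0.273, -0.002])]
lemon [array([ 0.657, -0.272, -0.002])]
tin_beans []
pin_top [array([ 0.455, -0.023,  0.107])]
```

View pics/f10.png

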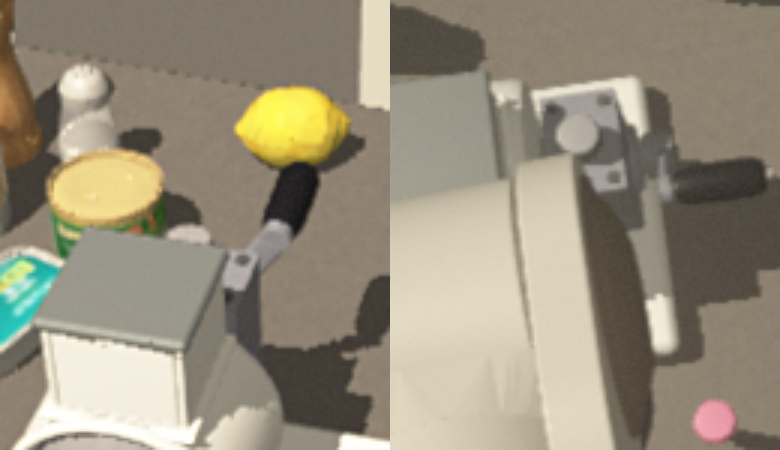

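The head sits flat on the block (top crop ~578,133; top at 0.177 m). The fruit and tin are where they were, and the robot is clear.

```bash
python3 -c "
from station import order
print(order.sign_off())"
```

```text
the job is handed in; nothing more can be done
None
```

The drum is locked: the steel pin is fully home with its head flat on the block. The arm has let go and is clear, the fruit and tin are where they were, and the job was handed in at about 27 s.

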